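# Uncap the flushing stand and open its valve

### The arm

A 7-joint arm with a two-finger parallel gripper is mounted at the origin on a cart in front of the work surface, level with it; the furniture and walls round the work are solid. World frame = base frame: x ahead of the robot, y to its left, z up, the work surface at z = 0. Lengths are in m, angles in rad, forces in N, time in s.
With the tool pointing down it reaches from about 0.425 to 0.875 m from the base axis. Payload 4.7 kg.
Tool frame: the origin (TCP) lies on the mounting face of the last link; the fingertips stand 182 mm ahead of it and the grasp point (between the pads) lies 164 mm ahead of it (ctrl.finger_overhang is the distance from the TCP to the fingertips, in m); z points along the fingers, y is the line along which they close (so a half turn about z gives the same grasp; the last joint's range is limited). The gripper opens to 87 mm and grips with 3 to 60 N. Pads are 19 mm wide; open, the fingers measure 117 mm over their backs; the gripper's body (75 mm by 190 mm) begins 51 mm behind the grasp point.
Start: joints at [-1.103, 0.321, -0.07, 1.45, 0.023, 1.371, -0.057], TCP at [0.285, 0.584, 0.405] pointing down, gripper open.
Joint ranges: [-2.86, 2.86], [-0.3, 2.09], [-1.38, 1.24], [0.06, 2.45], [-1.56, 4.7], [0.09, 2.05], [-2.69, 2.69]. Speed limits (rad/s): [2.57, 2.57, 3.14, 3.14, 3.14, 3.14, 3.14].

### API

Orientations are given as a rotation vector (axis times angle).
In Python, from bench import ctrl gives the robot as it stands.
- The arm moves only by the shell command python3 -m jog 'ROWS' [FORCE]. ROWS is a JSON object of lists of equal length, an entry for each row: "translation": the shift along the tool's x, y, z as a fraction of full scale, a list of three; "yaw": the turn about the tool's z as a fraction of full scale; "jaw": the closure, from 0 (fully open) to 1 (shut). In form: {"translation": [[dx, dy, dz], ...], "yaw": [yaw, ...], "jaw": [jaw, ...]}. A call has 1 to 8 rows; each row is the pose to reach, as a shift and turn from the pose commanded when the call began, along the tool's axes at that moment, turning the shorter way round; what a row does not reach only later rows make up. Full scale, the value 1, is 0.2 m for a shift and 180 degrees for a turn. A row lasts 1/8 s, in which the tool goes at most 62.5 mm and 10.7 degrees, less where a joint would pass 70% of its speed; a pose out of reach is approached as far as the arm can. A call with a number of a shift or a turn outside -1 to 1 is refused whole. A call with a gripper value outside its range is refused whole. The fingers move at their own pace and stop on an object; FORCE is the grip in N (left out, the last holds). Time passes only in rows, so rows that repeat a pose let the fingers close. It gives the time, the measured TCP pose, the force, the opening and the grip force at its end, in the units of the state.
- ctrl.get_state(): the state, without advancing time (a new reading comes with each control period).
- ctrl.get_image(name): name is "scene" or "top"; returns a dict with "pixels" (480x640x3 uint8, blue, green, red), "fx", "fy", "cx", "cy" (pixels), "k1" (the pictures are not rectified: a ray, as slopes to the right and down, at radius r is drawn at 1 + k1 r^2 times it, then the intrinsics apply), "R" (3x3) and "t" (3): a world point X has camera coordinates R X + t. Camera axes: x right, y down, z forward; pixel columns grow to the right and rows downward; lengths in m; the calibration is good to about 2 mm. A picture is of the moment at which its call begins. There is no depth.
- ctrl.close_job(): hands the job in; it is judged then, once.
Trained networks look in a picture, given as the dict that the camera call returned (one of the last four; its "shot" number tells which), for a name from the list of things; names that differ only in an ending like _2 or _b are one class to them, and where a whole thing is asked for, a point or a joint stands for the part that bears it (a point fixed in the world has none). Each returns a list of dicts, best first, with "p" (0 to 1); they miss things now and then, are a little off and sometimes report something else, mostly with a low value. They report only what shows in the picture. A call takes as long as a camera call.
- ctrl.silhouettes(label, picture): "region" (480x640 bool, what is visible of it) and "at" ([column, row] in pixels, amid what is visible of it).
The state is a dict: "time": time; "joint_positions": joint angles; "qd": joint speeds; "joint_torque": joint torques, N m; "position": TCP position; "tool_rot": TCP orientation; "ft_force": force on the tool from outside, world axes, zero at the start; "torque": the same for the moment, N m; "grip_width": opening from 0.0 (shut) to 1.0 (fully open); "grip_force": force on a finger pad.
Only numpy, scipy, OpenCV 4.12 (cv2) and the standard library are available. Lean on these libraries where they do the work, as an engineer would, in place of code of your own. Each camera call takes 0.05 s, during which the arm holds its last target. There are 200 camera calls.

### The job

Get the flushing stand ready: first turn the keeper bar a quarter turn so that it is clear of both dust caps, then lift each cap off its port and set it down, knob up and without dropping it, in the parking dish of its own size. When both caps are parked, open the valve by swinging its lever round until it lies in line with the pipe; leave everything else on the bench where it is.

Things in the scene. Friction and masses are not known exactly. Their poses are not given: they have to be found in the camera images.
- stand: the flushing stand: a grey plate 90 (x) by 360 (y) by 12 mm fixed to the bench, reaching from y = -235 to +125 mm. Origin: on the bench under the keeper bar's pivot. Along its own y axis: wide steel port (62 mm diameter, top 52 mm above the bench) at y = +80 mm, keeper bar at y = 0, narrow steel port (42 mm diameter, same height) at y = -80 mm, brass ball valve at y = -190 mm with its pipe along y
- keeper (a joint): keeper bar: flat steel bar 120 x 24 x 8 mm on an upright pivot midway between the ports, its underside 61 mm above the bench; it holds both caps down by the inner edges of their skirts. 0 = along the row of ports, over both caps; turns anticlockwise seen from above to its stop at 1.57 rad (across the row); clear of both caps from about 0.75 rad. Light friction (0.05 N m), stays where it is left
- keeper_grip (a point): middle of the keeper bar's black upright grip fin (50 mm long along the bar, 14 mm thick, from 69 to 103 mm above the bench), on the pivot axis, 91 mm above the bench. This point's y axis runs along the bar and turns with it
- wide_cap: wide dust cap: grey ribbed round plastic cup, open end down, skirt 76 mm outside diameter and 36 mm tall, with a round grey knob 26 mm in diameter and 36 mm tall on top (72 mm tall in all, 120 g). Origin: centre of its open underside, z up through the knob. At the start it sits loosely over its port (3 mm play all round; its inner ceiling rests on the port top, with its underside 22 mm above the bench), so it must rise 30 mm before it is free.
- wide_cap_knob (a point): point on the wide cap's axis in its knob, 60 mm above its underside (knob runs from 36 to 72 mm)
- narrow_cap: narrow dust cap: grey ribbed round plastic cup, open end down, skirt 56 mm outside diameter and 36 mm tall, with a round grey knob 26 mm in diameter and 36 mm tall on top (72 mm tall in all, 120 g). Origin: centre of its open underside, z up through the knob. At the start it sits loosely over its port (3 mm play all round; its inner ceiling rests on the port top, with its underside 22 mm above the bench), so it must rise 30 mm before it is free.
- narrow_cap_knob (a point): point on the narrow cap's axis in its knob, 60 mm above its underside (knob runs from 36 to 72 mm)
- wide_dish: wide parking dish: shallow round aluminium dish fixed to the bench, outside diameter 96 mm, wall 18 mm high and 5 mm thick, inside diameter 86 mm (5 mm play round the cap of its size), inner floor 6 mm above its underside. Origin: centre of its underside. The two dishes stand in front of the stand, one on the left, one on the right, and may be either way round.
- narrow_dish: narrow parking dish: shallow round aluminium dish fixed to the bench, outside diameter 76 mm, wall 18 mm high and 5 mm thick, inside diameter 66 mm (5 mm play round the cap of its size), inner floor 6 mm above its underside. Origin: centre of its underside. The two dishes stand in front of the stand, one on the left, one on the right, and may be either way round.
- lever (a joint): valve lever, turning about an upright stem on the ball valve: 0 = shut, pointing across the pipe towards the stand's front (its -x); swings anticlockwise seen from above to its stop at 1.57 rad = open, in line with the pipe, pointing away from the ports (the stand's -y). Friction 0.12 N m, stays where it is left
- lever_grip (a point): middle of the lever's grey sleeve, 65 mm out from the stem's axis and 73 mm above the bench; sleeve 62 mm long along the lever, 18 mm wide, from 63 to 81 mm above the bench. This point's x axis points along the lever from its tip back to the stem
- valve_axis (a point): point on the valve stem's axis at the height of the lever, 73 mm above the bench
- marker: bystander: marker pen 135 mm long, lying
- nipple_large: bystander: brass hose nipple 59 mm long, lying
- nipple_small: bystander: brass hose nipple 46 mm long, lying
- mug: bystander: lidded travel mug, 164 mm tall
- tub_l: bystander: white lidded tub 87 mm across, 88 mm tall
- tub_s: bystander: white lidded tub 64 mm across, 66 mm tall
- carton_box: bystander: small lidded carton 75 x 132 x 66 mm

How it is judged:
By the outcome, as a careful person would: the job done as asked, in the order asked, and still so for the second after the job is handed in, with the robot touching nothing.
It also fails if it takes over 72 s, if anything falls off the work surface, if the arm or the gripper's body presses on something with over 40 N, if the wrist force passes 120 N, or if a joint passes its speed limit or range.

## Working session

There is one attempt and no reset: what is moved stays moved. The work goes in short steps, Python scripts to look and compute and a shell command to move; the robot and the scene stay as the last step left them, time stands still between calls to the robot, and variables do not carry over. Pictures are saved under pics/ and viewed, at most 10 in all, crops included, and the job is handed in when it is done.

```bash
mkdir -p pics; ls
cat > h.py <<'E'
import numpy as np, cv2
from bench import ctrl
from scipy.spatial.transform import Rotation as Ro
def ray(im,uv):
    d=np.array([(uv[0]-im["cx"])/im["fx"],(uv[1]-im["cy"])/im["fy"]]); s=d.copy()
    for _ in range(20): s=d/(1+im["k1"]*(s@s))
    R=np.array(im["R"]);t=np.array(im["t"])
    return -R.T@t, R.T@np.array([s[0],s[1],1])
def atz(im,uv,z):
    o,d=ray(im,uv); return o+d*(z-o[2])/d[2]
def proj(im,X):
    c=np.array(im["R"])@np.array(X)+np.array(im["t"]); s=c[:2]/c[2]; s=s*(1+im["k1"]*(s@s))
    return np.array([s[0]*im["fx"]+im["cx"],s[1]*im["fy"]+im["cy"]])
def cen(r):
    v,u=np.nonzero(r); return np.array([u.mean(),v.mean()])
E
python3 - <<'E'
from h import *
s=ctrl.get_state(); print({k:np.round(v,3) for k,v in s.items()})
for n in ("top","scene"):
    im=ctrl.get_image(n); cv2.imwrite(f"pics/{n}0.png",im["pixels"])
    print(n,"cam",np.round(-np.array(im["R"]).T@np.array(im["t"]),3))
    for l,z in dict(stand=.012,keeper=.069,keeper_grip=.103,wide_cap=.058,wide_cap_knob=.094,narrow_cap=.058,narrow_cap_knob=.094,wide_dish=.01,narrow_dish=.01,lever=.08,lever_grip=.081,marker=.01,mug=.16,tub_l=.088,tub_s=.066,carton_box=.066,nipple_large=.01,nipple_small=.01).items():
        for d in ctrl.silhouettes(l,im)[:2]:
            print(l,round(d["p"],2),np.round(d["at"]),int(d["region"].sum()),np.round(atz(im,cen(d["region"]),z)[:2],3))
E
```

```text
pics
{'time': np.float64(0.0), 'joint_positions': array([-1.103,  0.322, -0.07 ,  1.452,  0.023,  1.371, -0.057]), 'qd': array([-0.003,  0.002,  0.002, -0.001, -0.002, -0.002,  0.   ]), 'joint_torque': array([-1.0000e-03, -4.9127e+01, -4.0400e-01, -3.1254e+01, -6.4000e-02,
        4.4000e-02,  0.0000e+00]), 'position': array([0.285, 0.584, 0.404]), 'tool_rot': array([-7.070e-01, -3.061e+00,  3.000e-03]), 'ft_force': array([-0.05 , -0.199,  0.35 ]), 'torque': array([-0.053, -0.063,  0.005]), 'grip_force': np.float64(0.0), 'grip_width': np.float64(1.001)}
top cam [0.419 0.03  1.366]
stand 0.78 [332. 242.] 2884 [ 0.578 -0.012]
keeper 0.89 [296. 236.] 293 [0.577 0.071]
keeper 0.35 [329. 238.] 2734 [ 0.571 -0.011]
keeper_grip 0.77 [294. 237.] 335 [0.572 0.072]
keeper_grip 0.57 [165. 263.] 855 [0.506 0.449]
wide_cap 0.63 [270. 236.] 509 [0.571 0.153]
wide_cap_knob 0.96 [266. 236.] 478 [0.567 0.151]
narrow_cap_knob 0.79 [323. 235.] 270 [ 0.574 -0.009]
wide_dish 0.67 [428. 292.] 827 [ 0.406 -0.321]
narrow_dish 0.87 [244. 299.] 558 [0.396 0.234]
narrow_dish 0.56 [165. 264.] 854 [0.512 0.48 ]

[... 908 characters left out ...]
43 [ 0.517 -0.15 ]
narrow_cap 0.57 [342. 248.] 460 [ 0.573 -0.018]
narrow_cap_knob 0.77 [340. 249.] 464 [ 0.529 -0.066]
wide_dish 0.93 [380. 343.] 1261 [ 0.406 -0.323]
lever 0.69 [362. 263.] 231 [ 0.535 -0.134]
lever_grip 0.76 [360. 265.] 237 [ 0.529 -0.134]
marker 0.74 [280. 267.] 327 [0.427 0.061]
mug 0.55 [280. 183.] 1032 [0.554 0.243]
tub_l 0.6 [228. 198.] 814 [0.467 0.383]
tub_l 0.53 [323. 225.] 374 [0.566 0.059]
tub_s 0.6 [228. 198.] 814 [0.492 0.428]
tub_s 0.53 [323. 225.] 374 [0.593 0.092]
carton_box 0.66 [465. 297.] 296 [ 0.614 -0.379]
nipple_large 0.64 [304. 279.] 177 [ 0.433 -0.021]
nipple_small 0.55 [314. 298.] 113 [ 0.406 -0.099]
nipple_small 0.39 [465. 300.] 351 [ 0.687 -0.336]
```

Run:
```python
import cv2
a=cv2.imread("pics/top0.png")[180:345,215:455]; cv2.imwrite("pics/a.png",cv2.resize(a,None,fx=3.3,fy=3.3,interpolation=2))
a=cv2.imread("pics/scene0.png")[160:400,180:500]; cv2.imwrite("pics/b.png",cv2.resize(a,None,fx=2.5,fy=2.5,interpolation=2))
```

```text
(no output)
```

View pics/a.png

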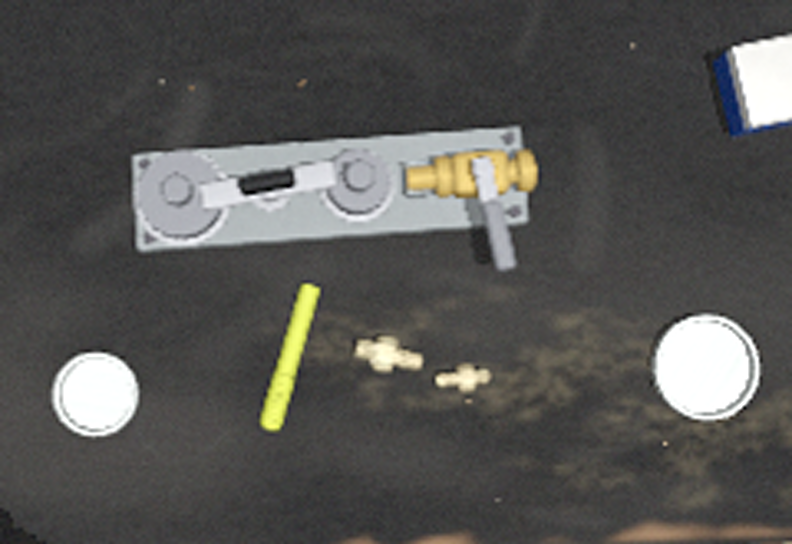

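View pics/b.png

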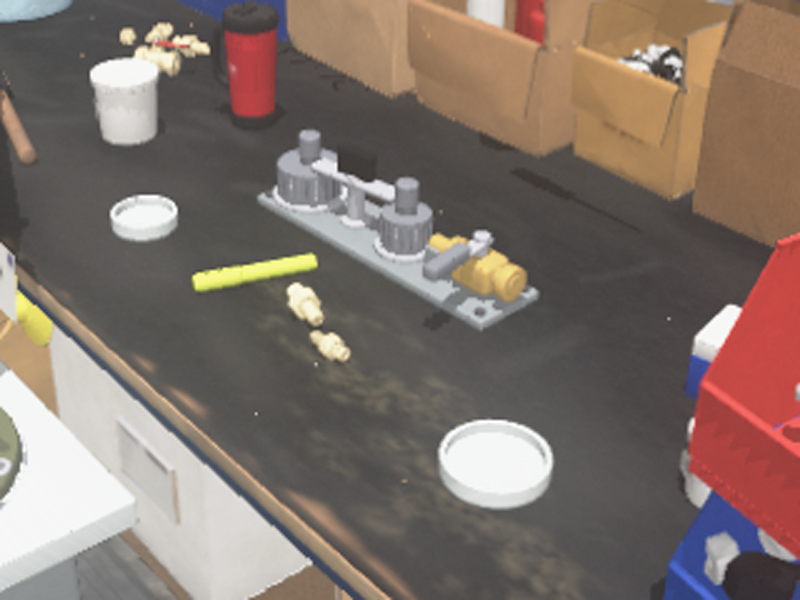

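```bash
cat >> h.py <<'E'
def W(p,l): # stand pose p=(x,y,yaw), local l -> world
    c,s=np.cos(p[2]),np.sin(p[2]); return np.array([p[0]+c*l[0]-s*l[1],p[1]+s*l[0]+c*l[1],l[2]])
def togo(target,yaw=None,s=None):
    """target = world grasp point; yaw = world dir angle of closing line; prints row values"""
    s=s or ctrl.get_state(); R=Ro.from_rotvec(s["tool_rot"]).as_matrix(); p=np.array(s["position"])+R@[0,0,.164]
    d=R.T@(np.array(target)-p)/.2; out=[np.round(d,3)]
    if yaw is not None:
        v=R.T@[np.cos(yaw),np.sin(yaw),0]; a=np.degrees(np.arctan2(v[1],v[0]))-90
        out.append(round((a+90)%180-90,1)); out.append("yawfrac %.4f"%(out[1]/180))
    return out
E
python3 - <<'E'
from h import *
from scipy.optimize import least_squares
t=ctrl.get_image("top"); s=ctrl.get_image("scene")
obs=[(t,(268.6,237),(0,.08,.094)),(t,(324.1,232.7),(0,-.08,.094)),(t,(295.9,234.8),(0,0,.103)),
(t,(255.3,226.4),(.045,.125,.012)),(t,(372.6,217.9),(.045,-.235,.012)),(t,(375,246.7),(-.045,-.235,.012)),(t,(256.8,255.5),(-.045,.125,.012)),
(s,(303.6,214),(0,.08,.094)),(s,(342.4,233.2),(0,-.08,.094))]
f=lambda p:np.concatenate([proj(i,W(p,l))-u for i,u,l in obs])
r=least_squares(f,[.577,.07,0],loss="soft_l1"); p=r.x; print("stand",p); print(np.round(f(p).reshape(-1,2),1))
print("keeper",W(p,(0,0,.091)),"wide",W(p,(0,.08,.082)),"narrow",W(p,(0,-.08,.082)),"stem",W(p,(0,-.19,.073)),"levergrip0",W(p,(-.065,-.19,.073)))
print("lever tip img", atz(t,(368.6,260),.08), "dishes",atz(t,(243.8,299.1),.018),atz(t,(428.9,290.9),.018))
R=Ro.from_rotvec(ctrl.get_state()["tool_rot"]).as_matrix(); print(np.round(R,3))
print(togo(W(p,(0,0,.091)),p[2]))
E
```

```text
stand [0.57620533 0.07114849 0.04889366]
[[-0.5 -0.2]
 [ 0.1 -0.1]
 [ 0.2 -0.5]
 [-0.3 -0. ]
 [ 0.4 -0.2]
 [ 0.6  0.3]
 [ 0.1  0.3]
 [-0.4 -0.2]
 [-0.2 -0. ]]
keeper [0.57620533 0.07114849 0.091     ] wide [0.5722954  0.15105288 0.082     ] narrow [ 0.58011527 -0.00875591  0.082     ] stem [ 0.58549143 -0.11862445  0.073     ] levergrip0 [ 0.52056911 -0.12180127  0.073     ]
lever tip img [ 0.49964088 -0.13444565  0.08      ] dishes [0.39630103 0.23396699 0.018     ] [ 0.4059241  -0.32041746  0.018     ]
[[-0.899  0.438  0.   ]
 [ 0.438  0.899  0.   ]
 [-0.     0.    -1.   ]]
[array([-2.433, -1.667,  0.749]), np.float64(61.2), 'yawfrac 0.3400']
```

```bash
python3 -m jog '{"translation":[[-0.2,-0.14,0],[-0.5,-0.34,0],[-0.81,-0.555,0],[-0.81,-0.555,0]],"yaw":[0,0,0,0],"jaw":[0,0,0,0]}' 30
python3 -m jog '{"translation":[[-0.2,-0.14,0],[-0.5,-0.34,0],[-0.81,-0.555,0],[-0.81,-0.555,0]],"yaw":[0,0,0,0],"jaw":[0,0.2,0.4,0.4]}'
python3 -m jog '{"translation":[[-0.2,-0.14,0],[-0.5,-0.34,0],[-0.81,-0.555,0],[-0.81,-0.555,0],[-0.81,-0.555,0],[-0.81,-0.555,0.1],[-0.81,-0.555,0.1],[-0.81,-0.555,0.1]],"yaw":[0.05,0.1,0.15,0.2,0.25,0.3,0.315,0.315],"jaw":[0.4,0.4,0.4,0.4,0.4,0.4,0.4,0.4]}'
python3 -c "
from h import *
p=[.5762,.0711,.0489]
print(togo(W(p,(0,0,.091)),p[2]+.08)); s=ctrl.get_state(); print(s['joint_positions'],s['ft_force'])
im=ctrl.get_image('scene'); cv2.imwrite('pics/c.png',cv2.resize(im['pixels'][130:330,220:440],None,fx=3,fy=3))
im=ctrl.get_image('top')
for l in ('keeper_grip','keeper','lever'):
  for d in ctrl.silhouettes(l,im)[:1]:
    print(l,d['p'],cen(d['region']),cv2.minAreaRect(np.argwhere(d['region'])[:,::-1].astype(np.float32)))
"
```

```text
time: 2.5
position: [0.3848, 0.4093, 0.4052]
tool_rot: [0.716, 3.057, -0.001]
ft_force: [-0.2, 1.1, 0.6]
grip_width: 1.001
grip_force: 0.0
time: 3.0
position: [0.4809, 0.2381, 0.4052]
tool_rot: [0.716, 3.057, -0.001]
ft_force: [0.1, 0.7, 0.2]
grip_width: 0.741
grip_force: 0.0
time: 4.0
position: [0.5758, 0.0719, 0.3847]
tool_rot: [-2.075, -2.359, 0.0]
ft_force: [0.7, 0.3, 0.2]
grip_width: 0.598
grip_force: 0.0
[array([-0.004,  0.002,  0.649]), np.float64(-0.0), 'yawfrac -0.0000']
[-0.52707808  0.18749918  0.40648637  1.67269875 -0.07661769  1.29716964
  0.02183996] [0.70916117 0.33463961 0.20699606]
keeper_grip 0.33 [364.75117371 244.78873239] ((364.78826904296875, 244.04705810546875), (34.92580795288086, 6.724844455718994), 77.47119140625)
keeper 0.65 [243.87451737 298.85907336] ((243.5, 299.0), (24.0, 25.0), 90.0)
lever 0.63 [457.14692308 203.12538462] ((457.2772521972656, 202.94166564941406), (26.781362533569336, 50.31806182861328), 78.11134338378906)
```

View pics/c.png

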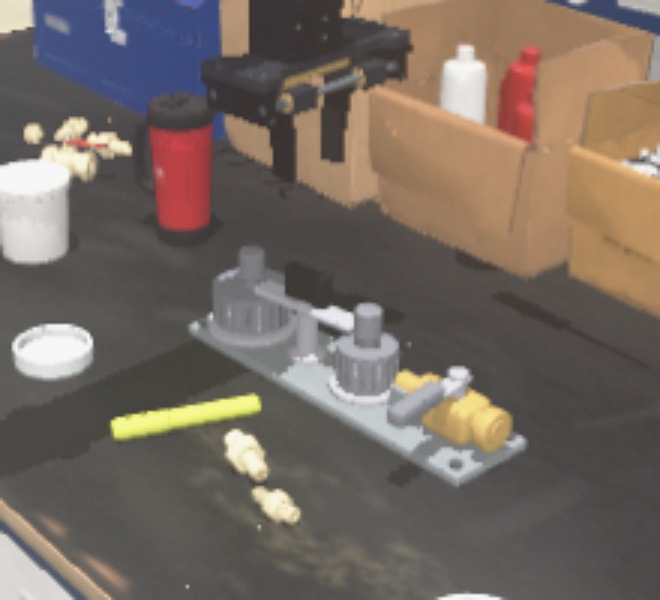

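The gripper hovers over the black fin (crop ~310,275), closing across the bar, so I'll descend and grip.

```bash
python3 -m jog '{"translation":[[0,0,0.2],[0,0,0.42],[0,0,0.57],[0,0,0.64],[0,0,0.64],[0,0,0.64],[0,0,0.64],[0,0,0.64]],"yaw":[0,0,0,0,0,0,0,0],"jaw":[0.4,0.4,0.4,0.4,0.6,0.8,1,1]}' 20
python3 -m jog '{"translation":[[0,0,0],[0,0,0]],"yaw":[0,0],"jaw":[1,1]}'
```

```text
time: 5.25
position: [0.5761, 0.0719, 0.2577]
tool_rot: [2.075, 2.358, 0.002]
ft_force: [-0.2, -0.6, 0.3]
grip_width: 0.232
grip_force: 0.0
time: 5.5
position: [0.5761, 0.0719, 0.2574]
tool_rot: [2.075, 2.358, 0.002]
ft_force: [-0.5, -0.2, 3.4]
grip_width: 0.159
grip_force: 19.9
```

```bash
python3 -m jog '{"translation":[[0,0,0],[0,0,0],[0,0,0],[0,0,0],[0,0,0],[0,0,0],[0,0,0],[0,0,0]],"yaw":[-0.05,-0.1,-0.15,-0.2,-0.25,-0.3,-0.35,-0.4],"jaw":[1,1,1,1,1,1,1,1]}'
python3 -m jog '{"translation":[[0,0,0],[0,0,0],[0,0,0]],"yaw":[-0.04,-0.073,-0.073],"jaw":[1,1,1]}'
python3 -c "
from h import *
s=ctrl.get_state(); print(s['torque'],s['ft_force'],s['grip_force'],s['joint_positions']); p=[.5762,.0711,.0489];print(togo(W(p,(0,0,.091)),p[2]+1.5708))"
```

```text
time: 6.5
position: [0.5762, 0.0721, 0.2573]
tool_rot: [0.285, 3.127, 0.001]
ft_force: [1.1, 1.7, 1.2]
grip_width: 0.16
grip_force: 20.0
time: 6.88
position: [0.5762, 0.0722, 0.2573]
tool_rot: [-0.065, 3.139, 0.001]
ft_force: [0.8, 1.1, 2.6]
grip_width: 0.16
grip_force: 20.0
[ 0.32281118 -0.11038048  0.04991389] [0.80519074 1.07279515 2.57881461] 19.9800531193614 [-0.3236715   0.29071006  0.17827297  1.80393149 -0.05933983  1.05054576
  1.48907343]
[array([ 0.001, -0.006,  0.012]), np.float64(-0.4), 'yawfrac -0.0022']
```

```bash
python3 -m jog '{"translation":[[0,0,0],[0,0,0],[0,0,0],[0,0,0],[0,0,0],[0,0,-0.1],[0,0,-0.28],[0,0,-0.32]],"yaw":[-0.004,-0.004,0,0,0,0,0,0],"jaw":[1,1,0.7,0.45,0.45,0.45,0.45,0.45]}'
python3 -c "
from h import *
p=[.5762,.0711,.0489];print(togo(W(p,(0,.08,.080)),p[2]+1.5708))
im=ctrl.get_image('top'); cv2.imwrite('pics/d.png',cv2.resize(im['pixels'][180:345,215:455],None,fx=3.3,fy=3.3))"
```

```text
time: 7.88
position: [0.5765, 0.0718, 0.323]
tool_rot: [-0.067, 3.137, 0.001]
ft_force: [-0.7, -0.5, -0.2]
grip_width: 0.54
grip_force: 0.0
[array([0.009, 0.396, 0.395]), np.float64(-0.4), 'yawfrac -0.0022']
```

```bash
python3 -m jog '{"translation":[[0.01,0.2,0],[0.02,0.385,0],[0.02,0.385,0],[0.02,0.385,0.2],[0.02,0.385,0.34],[0.02,0.385,0.38],[0.02,0.385,0.38]],"yaw":[0,0,0,0,0,0,0],"jaw":[0.45,0.45,0.45,0.45,0.45,0.45,0.45]}'
python3 -c "
from h import *
p=[.5762,.0711,.0489];print(togo(W(p,(0,.08,.080)),p[2]+1.5708));print(ctrl.get_state()['ft_force'])
im=ctrl.get_image('scene'); cv2.imwrite('pics/e.png',cv2.resize(im['pixels'][160:310,240:400],None,fx=4,fy=4))"
```

```text
time: 8.8
position: [0.5685, 0.1479, 0.2443]
tool_rot: [0.066, -3.14, 0.001]
ft_force: [0.0, -0.2, -0.9]
grip_width: 0.549
grip_force: 0.0
[array([-0.02 ,  0.015,  0.002]), np.float64(-0.4), 'yawfrac -0.0022']
[ 0.01721234 -0.1965406  -0.88643823]
```

View pics/e.png

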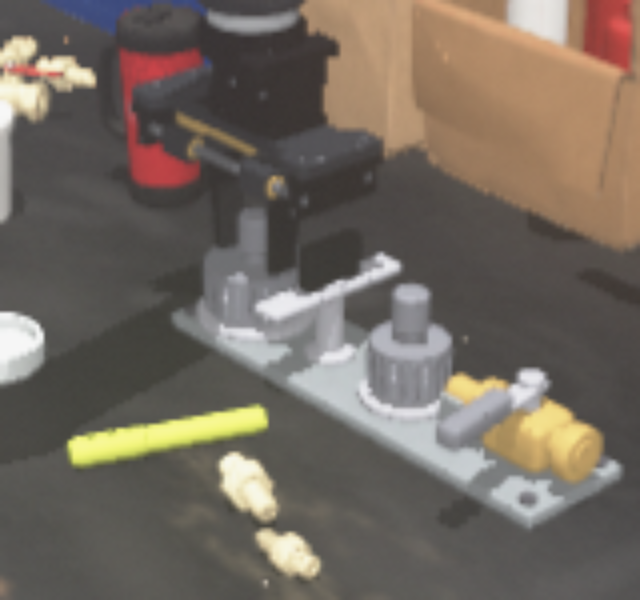

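The keeper lies across the row and the jaws straddle the wide knob (crop 255,230), 4 mm off in x. I'll correct that, grip and lift.

```bash
python3 -m jog '{"translation":[[-0.02,0.015,0],[-0.02,0.015,0],[-0.02,0.015,0],[-0.02,0.015,0],[-0.02,0.015,0],[-0.02,0.015,0],[-0.02,0.015,-0.05],[-0.02,0.015,-0.1]],"yaw":[0,0,0,0,0,0,0,0],"jaw":[0.45,0.6,0.75,1,1,1,1,1]}' 30
python3 -m jog '{"translation":[[0,0,-0.1],[0,0,-0.25],[0,0,-0.4],[0,0,-0.45],[0,0,-0.45]],"yaw":[0,0,0,0,0],"jaw":[1,1,1,1,1]}'
python3 -c "
from h import *
print(togo((.4059,-.3204,.066)));print(ctrl.get_state()['ft_force'],np.round(ctrl.get_state()['position'],4))
"
```

```text
time: 9.85
position: [0.5724, 0.1518, 0.2653]
tool_rot: [0.067, -3.141, 0.0]
ft_force: [0.0, -0.3, -1.0]
grip_width: 0.293
grip_force: 30.0
time: 10.48
position: [0.5725, 0.1518, 0.3553]
tool_rot: [-0.067, 3.14, 0.001]
ft_force: [0.5, -0.3, -1.6]
grip_width: 0.288
grip_force: 30.0
[array([ 0.934, -2.324,  0.624])]
[ 0.45779125 -0.27583239 -1.6001657 ] [0.5725 0.1518 0.3553]
```

```bash
python3 -m jog '{"translation":[[0.04,-0.1,0],[0.12,-0.3,0],[0.21,-0.52,0],[0.31,-0.775,0]],"yaw":[0,0,0,0],"jaw":[1,1,1,1]}'
python3 -m jog '{"translation":[[0.1,-0.25,0],[0.2,-0.5,0],[0.31,-0.775,0]],"yaw":[0,0,0],"jaw":[1,1,1]}'
python3 -m jog '{"translation":[[0.1,-0.25,0],[0.2,-0.5,0],[0.27,-0.7,0],[0.31,-0.775,0],[0.31,-0.775,0.2],[0.31,-0.775,0.35],[0.31,-0.775,0.35]],"yaw":[0,0,0,0,0,0,0],"jaw":[1,1,1,1,1,1,1]}'
python3 -c "
from h import *
print(togo((.4059,-.3204,.064)));s=ctrl.get_state();print(s['ft_force'],s['grip_force'],s['grip_width'])
s=ctrl.get_image('scene'); cv2.imwrite('pics/f.png',cv2.resize(s['pixels'][160:400,260:500],None,fx=2.5,fy=2.5))
t=ctrl.get_image('top'); cv2.imwrite('pics/f_t.png',t['pixels'])
for im in (t,s):
  for l,z in (('wide_dish',.01),('wide_cap',.09),('narrow_cap',.05)):
    for d in ctrl.silhouettes(l,im)[:1]:
      print(l,d['p'],cen(d['region']),np.round(atz(im,cen(d['region']),z),4),'dish rim proj',proj(im,(.4059,-.3204,.01)))
"
```

```text
time: 10.98
position: [0.5154, -0.0081, 0.3533]
tool_rot: [0.067, -3.138, 0.001]
ft_force: [0.3, -0.6, -1.3]
grip_width: 0.289
grip_force: 30.0
time: 11.35
position: [0.4594, -0.1655, 0.3534]
tool_rot: [0.066, -3.139, -0.001]
ft_force: [0.7, -0.6, -0.4]
grip_width: 0.287
grip_force: 30.0
time: 12.22
position: [0.4037, -0.3203, 0.2816]
tool_rot: [0.064, -3.134, -0.006]
ft_force: [-0.5, 0.0, -0.4]
grip_width: 0.287
grip_force: 30.0
[array([-0.018, -0.005,  0.268])]
[-0.49924183  0.02752049 -0.42624615] 29.99988114717013 0.2874705690089622
wide_cap 0.39 [425.36956522 293.84782609] [ 0.3986 -0.2912  0.09  ] dish rim proj [428.21146112 290.90167481]
narrow_cap 0.79 [323.54966887 234.41059603] [ 0.5805 -0.0081  0.05  ] dish rim proj [428.21146112 290.90167481]
wide_dish 0.91 [377.90747664 347.9271028 ] [ 0.4    -0.3295  0.01  ] dish rim proj [376.83960841 344.60820665]
wide_cap 0.77 [377.307109   320.03222749] [ 0.3892 -0.3313  0.09  ] dish rim proj [376.83960841 344.60820665]
narrow_cap 0.52 [339.87132353 242.66911765] [0.5944 0.0154 0.05  ] dish rim proj [376.83960841 344.60820665]
```

View pics/f.png

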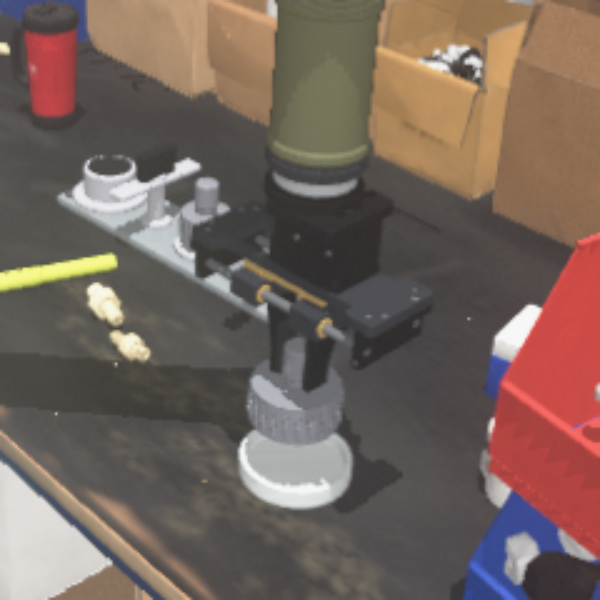

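The wide cap hangs upright above the wide dish (crop 295,400, dish at 295,465). I'll correct x by 3.6 mm and lower it slowly.

```bash
python3 -m jog '{"translation":[[-0.018,-0.005,0],[-0.018,-0.005,0.08],[-0.018,-0.005,0.15],[-0.018,-0.005,0.2],[-0.018,-0.005,0.23],[-0.018,-0.005,0.25],[-0.018,-0.005,0.26],[-0.018,-0.005,0.262]],"yaw":[0,0,0,0,0,0,0,0],"jaw":[1,1,1,1,1,1,1,1]}'
python3 -c "
from h import *
print(togo((.4059,-.3204,.064)));s=ctrl.get_state();print(s['ft_force'],s['grip_force'],s['grip_width'])"
```

```text
time: 13.62
position: [0.4101, -0.3216, 0.2325]
tool_rot: [-0.067, 3.14, -0.0]
ft_force: [-0.4, 0.6, -1.6]
grip_width: 0.287
grip_force: 30.0
[array([0.021, 0.007, 0.022])]
[-0.38999972  0.64317933 -1.61139943] 29.999913654117023 0.28726702061793713
```

```bash
python3 -m jog '{"translation":[[0.02,0.005,0],[0.02,0.005,0],[0.02,0.005,0.008],[0.02,0.005,0.016],[0.02,0.005,0.02],[0.02,0.005,0.022],[0.02,0.005,0.022]],"yaw":[0,0,0,0,0,0,0],"jaw":[1,1,1,1,1,1,1]}'
```

```text
time: 14.5
position: [0.4061, -0.3208, 0.2289]
tool_rot: [-0.067, 3.141, 0.001]
ft_force: [-3.3, 2.7, 7.9]
grip_width: 0.286
grip_force: 30.0
```

```bash
python3 -m jog '{"translation":[[0,0,0],[0,0,0],[0,0,0],[0,0,0],[0,0,-0.1],[0,0,-0.3],[0,0,-0.5],[0,0,-0.6]],"yaw":[0,0,0,0,0,0,0,0],"jaw":[0.6,0.5,0.45,0.45,0.45,0.45,0.45,0.45]}'
python3 -m jog '{"translation":[[-0.2,0.3,0],[-0.4,0.6,0],[-0.53,0.8,0],[-0.53,0.8,0],[-0.53,0.8,0]],"yaw":[0,0,0,0,0],"jaw":[0.45,0.45,0.45,0.45,0.45]}'
python3 -c "
from h import *
p=[.5762,.0711,.0489]
print(togo(W(p,(0,-.08,.080))));s=ctrl.get_state();print(s['ft_force'],s['grip_force'],s['grip_width'])
s=ctrl.get_image('scene'); cv2.imwrite('pics/g.png',cv2.resize(s['pixels'][160:400,260:500],None,fx=2.5,fy=2.5))
t=ctrl.get_image('top'); cv2.imwrite('pics/g_t.png',t['pixels'])
"
```

```text
time: 15.5
position: [0.4063, -0.3212, 0.3503]
tool_rot: [-0.067, 3.138, -0.002]
ft_force: [0.3, -0.4, 0.0]
grip_width: 0.549
grip_force: 0.0
time: 16.12
position: [0.505, -0.1565, 0.3477]
tool_rot: [0.068, -3.14, 0.001]
ft_force: [0.5, -0.7, 0.6]
grip_width: 0.549
grip_force: 0.0
[array([-0.408,  0.722,  0.518])]
[ 0.4644815  -0.73281714  0.60058773] 0.0 0.5489236435196634
```

View pics/g.png

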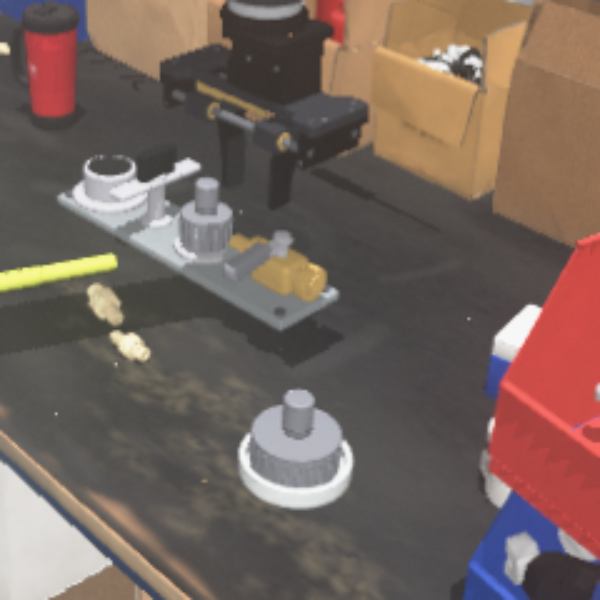

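The wide cap sits upright inside its dish (crop 297,450). Next is the narrow cap.

```bash
python3 -m jog '{"translation":[[-0.14,0.24,0],[-0.28,0.5,0],[-0.36,0.64,0],[-0.408,0.722,0],[-0.408,0.722,0],[-0.408,0.722,0.15],[-0.408,0.722,0.25],[-0.408,0.722,0.25]],"yaw":[0,0,0,0,0,0,0,0],"jaw":[0.45,0.45,0.45,0.45,0.45,0.45,0.45,0.45]}'
python3 -m jog '{"translation":[[0,0,0],[0,0,0]],"yaw":[0,0],"jaw":[0.45,0.45]}'
python3 -c "
from h import *
p=[.5762,.0711,.0489]
print(togo(W(p,(0,-.08,.080))))"
```

```text
time: 17.23
position: [0.5792, -0.0112, 0.2965]
tool_rot: [0.061, -3.137, 0.002]
ft_force: [0.3, 0.0, 0.4]
grip_width: 0.554
grip_force: 0.0
time: 17.48
position: [0.5808, -0.0093, 0.2993]
tool_rot: [-0.066, 3.139, 0.0]
ft_force: [0.3, -0.6, -0.3]
grip_width: 0.545
grip_force: 0.0
[array([0.006, 0.002, 0.276])]
```

```bash
python3 -m jog '{"translation":[[0.005,0,0.1],[0.005,0,0.2],[0.005,0,0.26],[0.005,0,0.275],[0.005,0,0.275],[0.005,0,0.275],[0.005,0,0.275],[0.005,0,0.275]],"yaw":[0,0,0,0,0,0,0,0],"jaw":[0.45,0.45,0.45,0.45,0.6,0.8,1,1]}' 30
python3 -m jog '{"translation":[[0,0,0],[0,0,0],[0,0,-0.05],[0,0,-0.12],[0,0,-0.25],[0,0,-0.4],[0,0,-0.55],[0,0,-0.55]],"yaw":[0,0,0,0,0,0,0,0],"jaw":[1,1,1,1,1,1,1,1]}'
python3 -m jog '{"translation":[[0,0,0]],"yaw":[0],"jaw":[1]}'
python3 -c "
from h import *
print(togo((.3963,.2340,.064)))"
```

```text
time: 18.48
position: [0.5797, -0.0086, 0.2436]
tool_rot: [-0.067, 3.14, 0.0]
ft_force: [0.1, 0.7, 1.4]
grip_width: 0.288
grip_force: 30.0
time: 19.48
position: [0.5803, -0.0089, 0.3564]
tool_rot: [-0.067, 3.135, 0.001]
ft_force: [0.2, -0.1, -1.0]
grip_width: 0.283
grip_force: 30.0
time: 19.6
position: [0.5791, -0.0086, 0.3525]
tool_rot: [0.067, -3.14, -0.0]
ft_force: [-0.8, 0.1, -1.6]
grip_width: 0.285
grip_force: 30.0
[array([0.86 , 1.251, 0.623])]
```

```bash
python3 -m jog '{"translation":[[0.06,0.09,0],[0.18,0.26,0],[0.3,0.44,0],[0.43,0.625,0]],"yaw":[0,0,0,0],"jaw":[1,1,1,1]}'
python3 -m jog '{"translation":[[0.15,0.22,0],[0.3,0.44,0],[0.39,0.57,0],[0.43,0.625,0],[0.43,0.625,0],[0.43,0.625,0.2],[0.43,0.625,0.35],[0.43,0.625,0.35]],"yaw":[0,0,0,0,0,0,0,0],"jaw":[1,1,1,1,1,1,1,1]}'
python3 -m jog '{"translation":[[0,0,0],[0,0,0],[0,0,0]],"yaw":[0,0,0],"jaw":[1,1,1]}'
python3 -c "
from h import *
print(togo((.3963,.2340,.064)))
s=ctrl.get_image('scene'); cv2.imwrite('pics/i.png',cv2.resize(s['pixels'][130:310,180:400],None,fx=3,fy=3))"
```

```text
time: 20.1
position: [0.4868, 0.1134, 0.3514]
tool_rot: [0.066, -3.138, 0.001]
ft_force: [0.1, 1.4, -1.6]
grip_width: 0.288
grip_force: 30.0
time: 21.1
position: [0.397, 0.2316, 0.2807]
tool_rot: [0.062, -3.136, 0.006]
ft_force: [0.0, -0.6, -0.5]
grip_width: 0.29
grip_force: 30.0
time: 21.48
position: [0.3974, 0.2339, 0.284]
tool_rot: [-0.067, 3.139, 0.002]
ft_force: [-0.2, -0.2, 0.3]
grip_width: 0.289
grip_force: 30.0
[array([ 0.007, -0.001,  0.28 ])]
```

View pics/i.png

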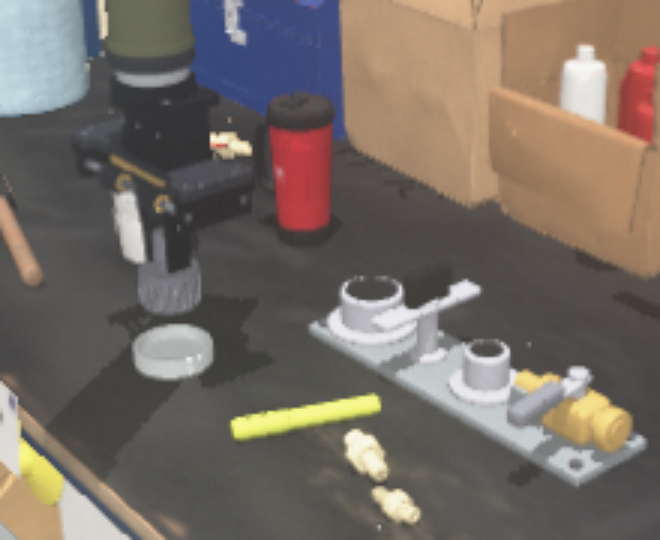

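The narrow cap is upright over its dish (crop 170,285, dish at 172,350), so I'll lower it.

```bash
python3 -m jog '{"translation":[[0.005,0,0.08],[0.005,0,0.15],[0.005,0,0.2],[0.005,0,0.24],[0.005,0,0.26],[0.005,0,0.27],[0.005,0,0.275],[0.005,0,0.275]],"yaw":[0,0,0,0,0,0,0,0],"jaw":[1,1,1,1,1,1,1,1]}'
python3 -m jog '{"translation":[[0,0,0.005],[0,0,0.007],[0,0,0.007]],"yaw":[0,0,0],"jaw":[1,1,1]}'
```

```text
time: 22.52
position: [0.3961, 0.2338, 0.2282]
tool_rot: [-0.067, 3.14, 0.0]
ft_force: [-0.1, 0.2, -1.1]
grip_width: 0.284
grip_force: 30.0
time: 22.9
position: [0.3962, 0.2339, 0.2275]
tool_rot: [-0.067, 3.14, 0.001]
ft_force: [-2.5, -0.3, 5.1]
grip_width: 0.286
grip_force: 30.0
```

```bash
python3 -m jog '{"translation":[[0,0,0],[0,0,0],[0,0,0],[0,0,0],[0,0,-0.1],[0,0,-0.3],[0,0,-0.5],[0,0,-0.6]],"yaw":[0,0,0,0,0,0,0,0],"jaw":[0.6,0.5,0.45,0.45,0.45,0.45,0.45,0.45]}'
python3 -m jog '{"translation":[[-0.05,-0.12,0],[-0.1,-0.25,0],[-0.15,-0.4,0],[-0.2,-0.55,0],[-0.25,-0.7,0],[-0.3,-0.8,0],[-0.3,-0.9,0],[-0.3,-0.9,0]],"yaw":[0.05,0.11,0.17,0.23,0.29,0.35,0.41,0.47],"jaw":[0.45,0.45,0.45,0.45,0.45,0.45,0.45,0.45]}'
python3 -c "
from h import *
t=ctrl.get_image('top'); s=ctrl.get_image('scene')
print(togo((.5218,-.1313,.079),np.radians(101.3)),ctrl.get_state()['joint_positions'])
for im in (t,s):
  for l in ('lever','lever_grip','narrow_cap','wide_cap'):
    for d in ctrl.silhouettes(l,im)[:1]:
      v=cen(d['region']);print(l,d['p'],v,cv2.minAreaRect(np.argwhere(d['region'])[:,::-1].astype(np.float32)),np.round(atz(im,v,.075),3))
cv2.imwrite('pics/j.png',np.vstack([cv2.resize(t['pixels'][200:320,220:450],(690,360)),cv2.resize(s['pixels'][190:270,210:390],(540,240)).copy() if 0 else cv2.copyMakeBorder(cv2.resize(s['pixels'][190:270,210:390],(540,240)),0,0,0,150,0)]))
"
```

```text
time: 23.9
position: [0.3963, 0.234, 0.3489]
tool_rot: [-0.067, 3.138, 0.003]
ft_force: [-0.9, 0.2, -0.4]
grip_width: 0.55
grip_force: 0.0
time: 24.9
position: [0.4637, 0.0546, 0.3464]
tool_rot: [2.067, 2.366, -0.001]
ft_force: [-0.1, 1.5, -0.0]
grip_width: 0.552
grip_force: 0.0
[array([-0.969,  0.155,  0.517]), np.float64(86.9), 'yawfrac 0.4828'] [-0.38609592 -0.03506297  0.2053436   1.97184399  0.00749203  1.2040796
 -0.04109318]
lever 0.71 [364.61574074 244.82407407] ((364.4887390136719, 244.11795043945312), (34.928184509277344, 6.745785236358643), 77.00537872314453) [ 0.544 -0.125  0.075]
lever_grip 0.54 [364.64335664 244.54545455] ((364.5882873535156, 243.85296630859375), (31.044557571411133, 5.578319072723389), 75.96376037597656) [ 0.545 -0.125  0.075]
narrow_cap 0.52 [243.40880503 299.18553459] ((243.5, 299.0), (18.0, 19.0), 90.0) [0.397 0.226 0.075]
wide_cap 0.87 [429.37412587 290.51048951] ((429.5, 290.5), (25.0, 27.0), 90.0) [ 0.408 -0.307  0.075]
lever 0.71 [361.         262.47540984] ((362.1153869628906, 261.423095703125), (8.043152809143066, 28.567060470581055), 56.3099365234375) [ 0.537 -0.128  0.075]
lever_grip 0.68 [361.2107438  262.17355372] ((361.736328125, 261.1348571777344), (9.2777738571167, 31.031002044677734), 54.162349700927734) [ 0.539 -0.127  0.075]
narrow_cap 0.62 [237.29672897 238.61448598] ((237.5, 237.0), (26.0, 21.0), 90.0) [0.364 0.17  0.075]
wide_cap 0.89 [378.03900709 337.29432624] ((378.0, 335.5), (39.0, 36.0), 90.0) [ 0.365 -0.358  0.075]
```

View pics/j.png

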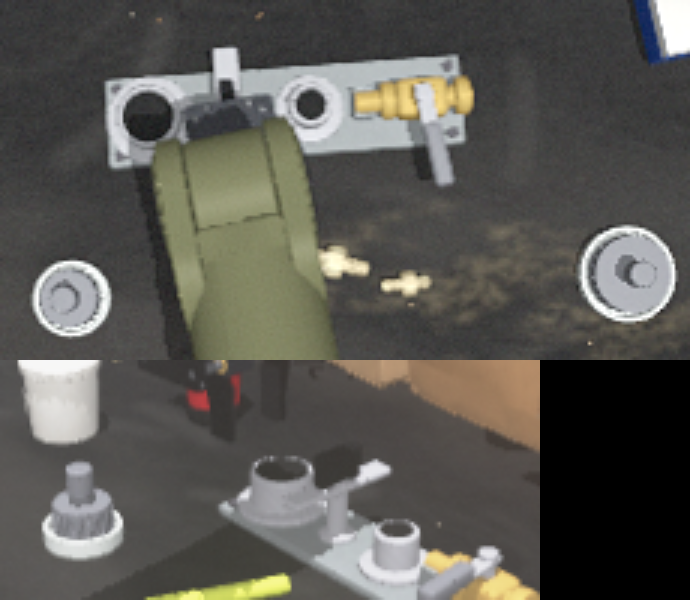

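Both caps sit upright in their own dishes (top-view crop 70,298 and 628,273), and the lever is at crop 435,140. Next I'll go to the lever.

```bash
python3 -m jog '{"translation":[[-0.08,0.01,0],[-0.2,0.03,0],[-0.35,0.05,0],[-0.5,0.08,0],[-0.65,0.1,0],[-0.8,0.13,0],[-0.92,0.15,0],[-0.969,0.155,0]],"yaw":[0.05,0.11,0.17,0.23,0.29,0.35,0.41,0.47],"jaw":[0.45,0.45,0.45,0.45,0.5,0.5,0.5,0.5]}'
python3 -m jog '{"translation":[[0,0,0.1],[0,0,0.2],[0,0,0.2],[0,0,0.2]],"yaw":[0.01,0.013,0.013,0.013],"jaw":[0.5,0.5,0.5,0.5]}'
python3 -c "
from h import *
print(togo((.5218,-.1313,.079),np.radians(101.3)),ctrl.get_state()['joint_positions'])
R=Ro.from_rotvec(ctrl.get_state()['tool_rot']).as_matrix();print(R.round(3))"
```

```text
time: 26.4
position: [0.5222, -0.1325, 0.3465]
tool_rot: [3.119, 0.372, 0.0]
ft_force: [-0.1, 0.4, -0.2]
grip_width: 0.502
grip_force: 0.0
time: 26.9
position: [0.5223, -0.1308, 0.3072]
tool_rot: [3.125, 0.321, 0.001]
ft_force: [-0.3, -0.8, 0.5]
grip_width: 0.499
grip_force: 0.0
[array([-0.004,  0.001,  0.321]), np.float64(0.4), 'yawfrac 0.0022'] [-0.19354836  0.15945458  0.426886    1.86599783 -0.07281628  1.13035702
 -1.10640502]
[[ 0.979  0.203  0.001]
 [ 0.203 -0.979 -0.   ]
 [ 0.001  0.    -1.   ]]
```

```bash
python3 -m jog '{"translation":[[0,0,0.1],[0,0,0.2],[0,0,0.28],[0,0,0.32],[0,0,0.32],[0,0,0.32],[0,0,0.32],[0,0,0.32]],"yaw":[0,0,0,0,0,0,0,0],"jaw":[0.5,0.5,0.5,0.5,0.6,0.8,1,1]}' 12
python3 -m jog '{"translation":[[0,0,0],[0,0,0]],"yaw":[0,0],"jaw":[1,1]}'
python3 -c "
from h import *
s=ctrl.get_state();print(s['ft_force'],s['torque'])
R=Ro.from_rotvec(s['tool_rot']).as_matrix();P=np.array(s['position']);stem=np.array([.5855,-.1186])
v=P[:2]-stem;r=np.linalg.norm(v);a=np.degrees(np.arctan2(v[1],v[0]))%360;print('r',r,'lever deg',a-182.8, 'closing',np.degrees(np.arctan2(R[1,1],R[0,1])))
for k in range(10,100,10):
  b=np.radians(a+k);d=R.T@np.r_[stem+r*np.array([np.cos(b),np.sin(b)])-P[:2],0]/.2;print(k,d.round(3),round(-k/180,3))"
```

```text
time: 27.9
position: [0.5222, -0.1307, 0.2431]
tool_rot: [-3.125, -0.32, -0.001]
ft_force: [-0.6, 1.7, 2.1]
grip_width: 0.208
grip_force: 12.0
time: 28.15
position: [0.5222, -0.1307, 0.243]
tool_rot: [-3.125, -0.32, -0.001]
ft_force: [-1.5, 1.1, 3.8]
grip_width: 0.208
grip_force: 12.0
[-1.48512021  1.14030498  3.78845118] [0.22642821 0.41781001 0.07529243]
r 0.06444267104722974 lever deg 8.039693619902863 closing -78.2891448329076
10 [ 0.004  0.056 -0.   ] -0.056
20 [ 0.018  0.11  -0.   ] -0.111
30 [ 0.041  0.162 -0.   ] -0.167
40 [ 0.072  0.208 -0.   ] -0.222
50 [0.111 0.249 0.   ] -0.278
60 [0.157 0.281 0.   ] -0.333
70 [0.207 0.306 0.   ] -0.389
80 [0.261 0.321 0.   ] -0.444
90 [0.317 0.327 0.   ] -0.5
```

```bash
python3 -m jog '{"translation":[[0.004,0.056,0],[0.018,0.11,0],[0.041,0.162,0],[0.072,0.208,0],[0.111,0.249,0],[0.157,0.281,0],[0.207,0.306,0],[0.261,0.321,0]],"yaw":[-0.056,-0.111,-0.167,-0.222,-0.278,-0.333,-0.389,-0.444],"jaw":[1,1,1,1,1,1,1,1]}' 
python3 -m jog '{"translation":[[0,0,0],[0,0,0]],"yaw":[0,0],"jaw":[1,1]}'
python3 -c "
from h import *
s=ctrl.get_state();print(s['ft_force'],s['torque'])
R=Ro.from_rotvec(s['tool_rot']).as_matrix();P=np.array(s['position']);stem=np.array([.5855,-.1186])
v=P[:2]-stem;r=np.linalg.norm(v);a=np.degrees(np.arctan2(v[1],v[0]))%360;print('r',r,'lever deg',a-182.8, 'closing',np.degrees(np.arctan2(R[1,1],R[0,1]))-2.8)
for k in (1,2,3,4):
  b=np.radians(a+k);d=R.T@np.r_[stem+r*np.array([np.cos(b),np.sin(b)])-P[:2],0]/.2;print(k,d.round(3),round(-k/180,3))"
```

```text
time: 29.15
position: [0.5869, -0.1821, 0.2431]
tool_rot: [-2.182, -2.258, -0.003]
ft_force: [-1.1, 5.6, 5.2]
grip_width: 0.205
grip_force: 12.0
time: 29.4
position: [0.5869, -0.182, 0.2431]
tool_rot: [-2.188, -2.254, -0.003]
ft_force: [0.6, 4.6, 6.0]
grip_width: 0.209
grip_force: 12.0
[0.64211719 4.59621574 5.95609299] [0.77350651 0.1203285  0.11773241]
r 0.06338434195623475 lever deg 88.45488811773657 closing -1.1065190854985536
1 [0.    0.006 0.   ] -0.006
2 [0.    0.011 0.   ] -0.011
3 [0.    0.017 0.   ] -0.017
4 [0.001 0.022 0.   ] -0.022
```

```bash
python3 -m jog '{"translation":[[0,0.006,0],[0,0.011,0],[0,0.016,0],[0,0.016,0]],"yaw":[-0.004,-0.006,-0.008,-0.008],"jaw":[1,1,1,1]}' 
python3 -m jog '{"translation":[[0,0.008,0],[0,0.008,0],[0,0.008,0],[0,0.008,0],[0,0.008,-0.1],[0,0.008,-0.3],[0,0.008,-0.5],[0,0.008,-0.7]],"yaw":[0,0,0,0,0,0,0,0],"jaw":[0.7,0.5,0.5,0.5,0.5,0.5,0.5,0.5]}' 
python3 -m jog '{"translation":[[-0.2,0,0],[-0.5,0,-0.1],[-0.7,0,-0.1],[-0.7,0,-0.1],[-0.7,0,-0.1]],"yaw":[0,0,0,0,0],"jaw":[0.5,0.5,0.5,0.5,0.5]}' 
python3 -c "
from h import *
t=ctrl.get_image('top'); s=ctrl.get_image('scene')
cv2.imwrite('pics/k.png',np.hstack([cv2.resize(t['pixels'][190:320,320:450],(390,390)),cv2.resize(s['pixels'][190:320,270:400],(390,390))]))"
```

```text
time: 29.9
position: [0.5887, -0.1821, 0.243]
tool_rot: [-2.159, -2.277, 0.0]
ft_force: [-5.7, 4.4, 9.2]
grip_width: 0.207
grip_force: 12.0
time: 30.9
position: [0.5908, -0.1831, 0.3857]
tool_rot: [2.16, 2.278, 0.002]
ft_force: [0.4, -0.9, -0.6]
grip_width: 0.498
grip_force: 0.0
time: 31.52
position: [0.5986, -0.3221, 0.4033]
tool_rot: [2.161, 2.28, 0.002]
ft_force: [0.4, -0.1, -0.2]
grip_width: 0.498
grip_force: 0.0
```

View pics/k.png

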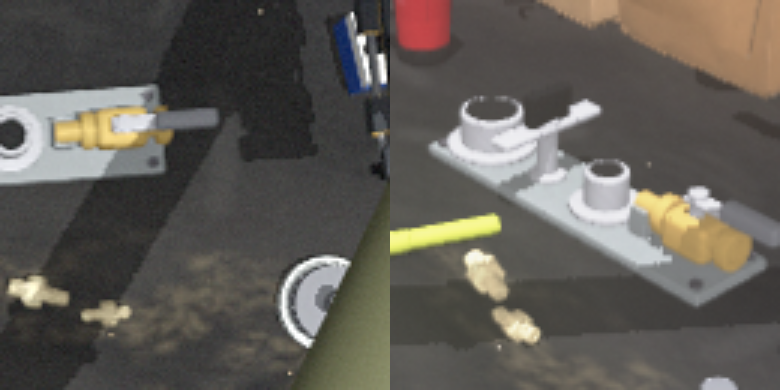

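The lever lies along the pipe, pointing away from the ports (top view 115–217, row ~120). The keeper is across the row and the robot is clear, so I'm handing in.

```bash
python3 -c "
from bench import ctrl
print(ctrl.close_job())"
```

```text
the job is handed in; nothing more can be done
None
```

I turned the keeper bar a quarter turn, parked both caps knob up in their own dishes, then swung the valve lever in line with the pipe, and handed the job in at about 32 s; I don't have the verdict.

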